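# Stack the spacer rings in the tart press's stop tube and set the valve to float

### The job

Slide the two loose flat steel rings along the press bed, without lifting them off it, through the guide rails until each drops into the round tube sunk in the bed and lies flat on the ring already in there, so that the three make one column. Then push the valve's lever away from the robot, past its stiff detent, until it stays in the float notch at the far end. Leave the pastry cutter and the piping nozzle on the bed where they stand.

Things in the scene. Friction and masses are not known exactly. Their poses are not given: they have to be found in the camera images.
- press: fixed tart press: a level polished aluminium bed 300 mm (its x) by 460 mm (its y), top 70 mm above the bench, the tube sunk in its middle. Origin: bench level, under the bed's middle; x away from the robot at yaw 0, y left. Its white foot (90 mm tall) and column (400 mm tall) stand off the bed's left end, from y = +285 mm on; things on the bed rise at most 42 mm above it.
- tube_mouth (a point): centre of the tube's mouth, level with the bed. Tube 84 mm in diameter. A feed channel runs across it along the press's y: two rails 84 mm apart from y = -85 to +85 mm, lips 10.5 to 15.5 mm above the bed leaving a 68 mm slot, ends flared from y = 85 to 127 mm, 112 mm wide. A ring pushed along under the lips falls flat in when its near edge passes the tube's near edge (42 mm from the centre).
- tube_floor (a point): centre of the tube's floor, 30 mm below the mouth. Three rings make 24 mm, so the top one ends 6 mm below the bed.
- ring_seated: flat plain steel spacer ring: outside diameter 80 mm, round hole 50 mm, 8 mm thick, 0.15 to 0.25 kg; origin: centre of its underside, z up. It slides when pushed by its edge. This one lies on the tube's floor already, and stays.
- ring_left: flat plain steel spacer ring: outside diameter 80 mm, round hole 50 mm, 8 mm thick, 0.15 to 0.25 kg; origin: centre of its underside, z up. It slides when pushed by its edge. Lies flat on the bed to the left (+y of the press) of the tube, just outside the rails' flared end.
- ring_right: flat plain steel spacer ring: outside diameter 80 mm, round hole 50 mm, 8 mm thick, 0.15 to 0.25 kg; origin: centre of its underside, z up. It slides when pushed by its edge. Lies flat on the bed to the right (-y of the press) of the tube, just outside the rails' flared end.
- valve: hydraulic control valve, bolted down: a grey block on a dark foot 130 mm (x) by 80 mm (y), 88 mm tall with its gate plate. Origin: centre of its foot on the bench; its x axis is the direction in which the lever is pushed, away from the robot.
- lever (a joint): lever angle in rad, hinge 75 mm above the bench over the valve's origin: 0 leans 0.35 rad back to the valve's -x (neutral), 0.70 leans 0.35 rad forward (float notch; end stop 0.72). Nearly free to 0.20, then stiffens to about 13 N at the knob near 0.33; past the hump at 0.45 it snaps into the notch at 0.70 or a little more and stays; let go earlier, it springs back to about 0.20.
- lever_knob (a point): centre of the black ball, 32 mm across, on the end of the lever, 125 mm from the hinge and about 192 to 200 mm above the bench.
- cutter: small thin-walled pastry cutter, a steel hoop 50 mm across and 30 mm tall, standing on the press bed; origin: centre of its underside. Leave it.
- nozzle: steel piping nozzle, a cone 28 mm across its foot and 42 mm tall, standing on the press bed; origin: centre of its underside. Leave it.
Mind the look-alikes: they are no part of the job. Leave any red or yellow look-alike of the ring_seated alone.

How it is judged:
By the outcome, as a careful person would: the job done as asked, in the order asked, and still so for the second after the job is handed in, with the robot touching nothing.
It also fails if it takes over 70 s, if anything falls off the work surface, if the arm or the gripper's body presses on something with over 40 N, if the wrist force passes 120 N, or if a joint passes its speed limit or range.

### The arm

A 6-joint arm with a two-finger parallel gripper is mounted at the origin on the work surface. World frame = base frame: x ahead of the robot, y to its left, z up, the work surface at z = 0. Lengths are in m, angles in rad, forces in N, time in s.
With the tool pointing down it reaches from about 0.35 to 0.775 m from the base axis. Payload 5.5 kg.
Tool frame: the origin (TCP) lies on the centre line of the jaws, within the pads' length; the fingertips stand 25 mm ahead of it and the grasp point (between the pads) lies 6 mm ahead of it (manip.tcp_to_tips is the distance from the TCP to the fingertips, in m); z points along the fingers, y is the line along which they close (so a half turn about z gives the same grasp; the last joint's range is limited). The gripper opens to 85 mm and grips with 20 to 120 N. Pads are 22 mm wide; open, the fingers measure 114 mm over their backs; the gripper's body (76 mm by 85 mm) begins 54 mm behind the grasp point. The pads swing forward as they close: fully open they stand 13 mm farther back than shut.
Start: joints at [1.108, 0.313, 0.046, 1.304, 0, 1.431], TCP at [0.182, 0.545, 0.256] pointing down, gripper open.
Joint ranges: [-2.76, 2.76], [-0.86, 1.69], [-1.03, 1.26], [-2.2, 2.34], [-1.47, 1.5], [-3.14, 3.14]. Speed limits (rad/s): [2.57, 2.57, 3.14, 3.14, 3.14, 3.14].

### API

Orientations are given as a 3x3 rotation matrix whose columns are the frame's x, y, z axes.
In Python, from plant import manip gives the robot as it stands. The module is installed in compiled form; this text tells all that it offers.
- The arm moves only by the tool carry_out, never from a script. Its argument "increments" is a list of rows, each a list of 2 entries, a list of its own where there are three numbers: the shift along the tool's x, y, z in mm, then the turn, a rotation vector about the tool's x, y, z in rad. In form: [[[dx, dy, dz], [rx, ry, rz]], ...]. A call has 1 to 20 rows; each row is the pose to reach, as a shift and turn from the pose commanded when the call began, along the tool's axes at that moment; what a row does not reach only later rows make up. A row lasts 1/8 s, in which the tool goes at most 62.5 mm and 10.7 degrees, less where a joint would pass 70% of its speed; a pose out of reach is approached as far as the arm can. A call with a gripper value outside its range is refused whole. "jaw" is the opening, from -1 (shut) to 1 (fully open), set as the call begins (left out, the last holds). The fingers move at their own pace and stop on an object; the grip force is fixed at half the most. Time passes only in rows, so rows that repeat a pose let the fingers close. It gives the time, the measured TCP pose, the force, the opening and the grip force at its end, in the units of the state.
- manip.sense(): the state, without advancing time (a new reading comes with each control period).
- manip.camera(name): name is "side" or "top"; returns a dict with "img" (384x512x3 uint8, red, green, blue), "K" (3x3 intrinsics, pixels), "R" (3x3) and "t" (3): a world point X has camera coordinates R X + t. Camera axes: x right, y down, z forward; pixel columns grow to the right and rows downward; lengths in m; the calibration is good to about 2 mm. A picture is of the moment at which its call begins. There is no depth.
- manip.job_done(): hands the job in; it is judged then, once.
The state is a dict: "clock": time; "joint_pos": joint angles; "qd": joint speeds; "tau": joint torques, N m; "ee_pos": TCP position; "orientation": TCP orientation; "ft_force": force on the tool from outside, world axes, zero at the start; "ft_torque": the same for the moment, N m; "opening": opening from 0.0 (shut) to 1.0 (fully open); "grasp_force": force on a finger pad.
Only numpy, scipy, OpenCV 4.12 (cv2) and the standard library are available. Lean on these libraries where they do the work, as an engineer would, in place of code of your own. Each camera call takes 0.05 s, during which the arm holds its last target. There are 200 camera calls.

## Working session

There is one attempt and no reset: what is moved stays moved. The work goes in short steps, Python scripts to look and compute and a tool call to move; the robot and the scene stay as the last step left them, time stands still between calls to the robot, and variables do not carry over. Pictures are saved under pics/ and viewed, at most 10 in all, crops included, and the job is handed in when it is done.

Besides the shell and the picture viewer there is one more tool, called after ">>>" as name(argument=value, ...), one argument or row to a line, values as JSON. carry_out: Moves the arm, as the interface text tells. Its arguments: {"type":"object","properties":{"increments":{"type":"array"},"jaw":{"type":"number"}},"required":["increments"]}

```bash
mkdir -p pics; python3 - <<'E'
from plant import manip
import cv2,numpy as np
s=manip.sense();print({k:np.round(v,3).tolist() for k,v in s.items()},manip.tcp_to_tips)
for n in("side","top"):
    c=manip.camera(n);cv2.imwrite(f"pics/{n}0.png",c["img"][:,:,::-1]);np.savez(f"{n}0.npz",**c)
    print(n,c["K"].round(1).tolist(),c["R"].round(4).tolist(),c["t"].round(4).tolist(),"cam",(-c["R"].T@c["t"]).round(3))
E
```

```text
{'clock': 0.0, 'joint_pos': [1.108, 0.314, 0.045, 1.304, 0.0, 1.431], 'qd': [0.002, 0.001, 0.001, -0.001, -0.0, -0.0], 'tau': [0.002, -48.062, 29.853, 0.019, 0.0, 0.0], 'ee_pos': [0.182, 0.545, 0.255], 'orientation': [[-0.948, 0.317, -0.001], [0.317, 0.948, -0.002], [0.0, -0.002, -1.0]], 'ft_force': [-0.311, -0.03, -0.449], 'ft_torque': [-0.069, -0.004, -0.005], 'grasp_force': 0.0, 'opening': 1.003} 0.025
side [[489.5, 0.0, 243.7], [0.0, 489.5, 187.0], [0.0, 0.0, 1.0]] [[0.883, -0.4694, -0.0027], [-0.2836, -0.529, -0.7998], [0.374, 0.707, -0.6002]] [-0.5684, 0.2255, 0.9509] cam [ 0.21 -0.82  0.75]
top [[371.2, 0.0, 258.4], [0.0, 371.2, 196.1], [0.0, 0.0, 1.0]] [[0.0111, -0.9999, 0.0079], [-0.981, -0.0124, -0.1935], [0.1936, -0.0056, -0.9811]] [-0.0665, 0.6173, 0.9409] cam [ 0.424 -0.054  1.043]
```

View pics/top0.png

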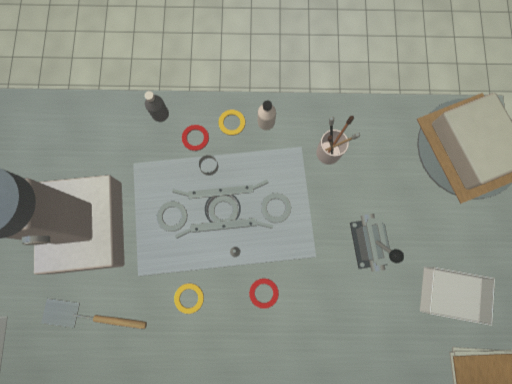

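View pics/side0.png

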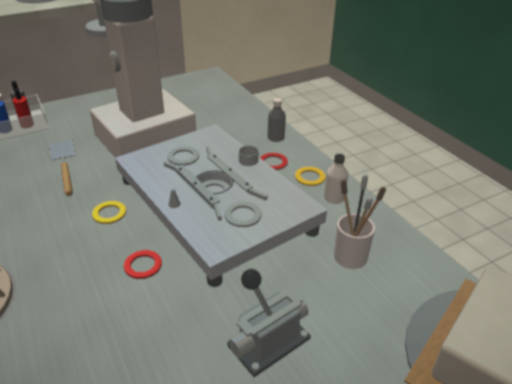

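Candidates are the grey rings at left (172,216), right (276,208) and seated (223,209). The red rings (195,138) and (264,293) and yellow rings (231,122) and (189,298) are look-alikes lying off the bed. The cutter is at (208,165), the nozzle at (235,252) and the knob at (397,256). I choose the grey rings on the bed and check them in a crop.

```bash
python3 - <<'E'
import cv2,numpy as np
a=cv2.imread("pics/top0.png")[140:280,128:322];cv2.imwrite("pics/topc.png",cv2.resize(a,None,fx=4,fy=4,interpolation=cv2.INTER_CUBIC))
a=cv2.imread("pics/side0.png")[125:275,110:310];cv2.imwrite("pics/sidec.png",cv2.resize(a,None,fx=4,fy=4,interpolation=cv2.INTER_CUBIC))
E
```

```text
(no output)
```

View pics/topc.png

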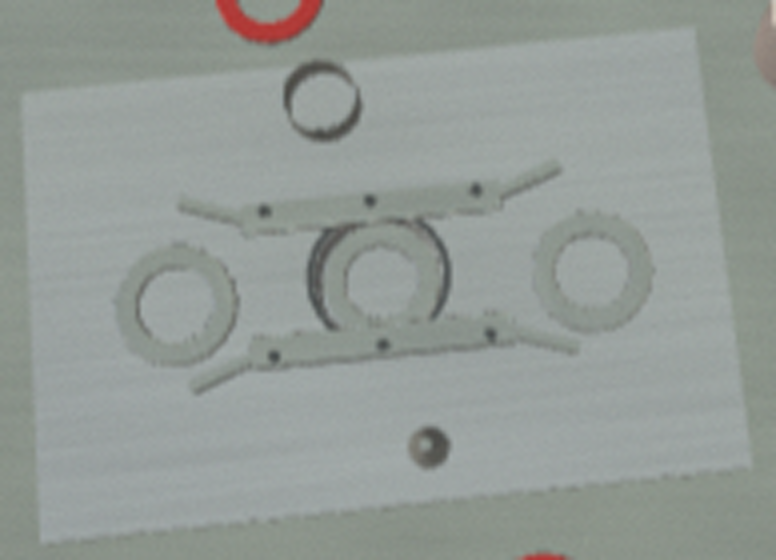

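View pics/sidec.png

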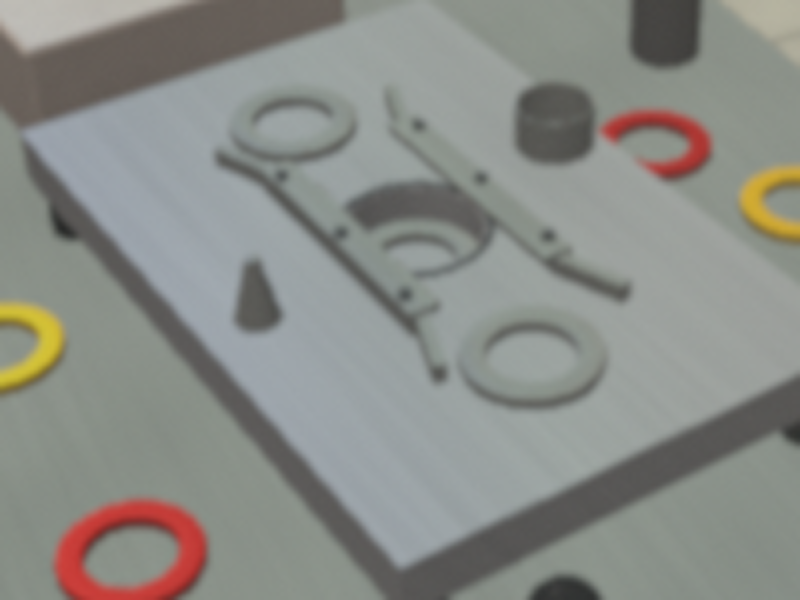

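The crops confirm the plain grey rings. In the top view they sit at (172,216) and (276,208), the seated ring is inside the dark tube at (223,209), and six screws mark the rails. Next I measure by colour masks and ellipses.

```bash
cat > h.py <<'E'
import numpy as np,cv2
from plant import manip
def load(n): return dict(np.load(n+".npz"))
def ray(c,p):
    d=c["R"].T@np.linalg.inv(c["K"])@np.array([p[0],p[1],1.]);return -c["R"].T@c["t"],d/np.linalg.norm(d)
def plane(c,p,z):
    o,d=ray(c,p);return o+d*(z-o[2])/d[2]
def tri(c1,p1,c2,p2):
    (a,d),(b,e)=ray(c1,p1),ray(c2,p2)
    s=np.linalg.lstsq(np.c_[d,-e],b-a,rcond=None)[0];x,y=a+s[0]*d,b+s[1]*e
    return (x+y)/2,np.linalg.norm(x-y)
def proj(c,X):
    q=c["K"]@(c["R"]@np.asarray(X)+c["t"]);return q[:2]/q[2]
def ellipses(c,off=0):
    im=c["img"].astype(int);bed=im[...,2]-im[...,1]
    m=(cv2.GaussianBlur(bed.astype(np.float32),(0,0),.7)<off).astype(np.uint8)
    return m
E
python3 - <<'E'
from h import *
T,S=load("top0"),load("side0")
for c,ps in((T,[(158,216),(165,170),(262,208),(290,252),(172,216),(190,226)]),(S,[(182,146),(150,170),(243,203),(240,250)])):
    print([cv2.GaussianBlur(c["img"],(3,3),0)[p[1],p[0]].tolist() for p in ps])
# screws etc from crops
f=lambda x,y,u,v:(u+x/4-.375,v+y/4-.375)
ts=[f(x,y,128,140) for x,y in[(264,211),(370,201),(476,190),(274,357),(383,345),(491,335)]]
ss=[f(x,y,110,125) for x,y in[(419,125),(481,178),(548,236),(282,176),(341,233),(405,294)]]
P=[]
for a,b in zip(ts,ss):
    X,e=tri(T,a,S,b);P.append(X);print("screw",X.round(4),round(e,4))
P=np.array(P);print("mean",P.mean(0).round(4));d=P[0]-P[2]+P[3]-P[5];print("yaw",np.degrees(np.arctan2(-d[0],d[1])))
d=P[:3].mean(0)-P[3:].mean(0);print("yaw2",np.degrees(np.arctan2(d[1],d[0])),np.linalg.norm(d))
for n,a,b in[("left",(177,305),(293,123)),("right",(593,271),(533,356)),("seated hole",(382,280),(419,257))]:
    X,e=tri(T,f(*a,128,140),S,f(*b,110,125));print(n,X.round(4),round(e,4),plane(T,f(*a,128,140),.078).round(4))
C=[plane(T,f(*a,128,140),.07) for a in[(22,95),(695,28),(752,465),(40,545)]];print("bed",np.round(C,4).tolist(),np.mean(C,0).round(4))
print("tube",plane(T,f(379,277,128,140),.07).round(4))
for n,c in(("T",T),("S",S)):
    m=(c["img"].max(2)<45).astype(np.uint8);k,l,st,ce=cv2.connectedComponentsWithStats(m)
    print(n,[(st[i].tolist(),ce[i].round(1).tolist()) for i in range(1,k) if 40<st[i,4]<900])
E
```

```text
[[138, 147, 141], [155, 162, 159], [145, 153, 147], [157, 164, 162], [156, 164, 162], [147, 155, 151]]
[[147, 156, 152], [154, 162, 168], [139, 147, 139], [149, 157, 156]]
screw [0.6213 0.1118 0.0839] 0.0
screw [0.629  0.0422 0.084 ] 0.0003
screw [ 0.6371 -0.0275  0.0838] 0.0002
screw [0.5254 0.101  0.0834] 0.0008
screw [0.5337 0.0309 0.084 ] 0.0001
screw [ 0.5412 -0.0391  0.0851] 0.0008
mean [0.5813 0.0365 0.084 ]
yaw 6.461830973758713
yaw2 6.69838895814479 0.09636267826832115
left [0.5597 0.1683 0.0719] 0.0002 [0.5589 0.1669 0.078 ]
right [ 0.5858 -0.1057  0.0725] 0.0 [ 0.5848 -0.1054  0.078 ]
seated hole [0.583  0.036  0.0454] 0.0015 [0.5771 0.0333 0.078 ]
bed [[0.7023, 0.2817, 0.07], [0.7561, -0.1756, 0.07], [0.46, -0.2092, 0.07], [0.4043, 0.2474, 0.07]] [0.5807 0.0361 0.07  ]
tube [0.5804 0.0361 0.07  ]
T []
S [([12, 82, 10, 17, 71], [16.1, 90.0])]
```

```bash
python3 - <<'E'
from h import *
T,S=load("top0"),load("side0")
K,e=tri(T,(397,256),S,(251,279));print("knob",K.round(4),round(e,4))
for q in[(33,190),(110,177),(113,268),(33,272)]: print("foot",plane(T,q,.09).round(3))
for q in[(10,205),(35,205),(88,215),(85,242)]: print("col0.4/0.09",plane(T,q,.4).round(3),plane(T,q,.09).round(3))
for z in (0,.07): print(z,[tri(T,(140,272),S,(215,278))[0].round(3)])
o=T["img"][205:285,335:425][:,:,::-1];s=S["img"][260:375,220:320][:,:,::-1]
o=cv2.resize(o,(450,400),interpolation=cv2.INTER_CUBIC);s=cv2.resize(s,(348,400),interpolation=cv2.INTER_CUBIC)
cv2.imwrite("pics/valve.png",np.hstack([o,s]))
E
```

```text
knob [ 0.4575 -0.3745  0.193 ] 0.0005
foot [0.621 0.53  0.09 ]
foot [0.659 0.333 0.09 ]
foot [0.423 0.304 0.09 ]
foot [0.411 0.503 0.09 ]
col0.4/0.09 [0.53  0.377 0.4  ] [0.581 0.584 0.09 ]
col0.4/0.09 [0.53  0.333 0.4  ] [0.581 0.52  0.09 ]
col0.4/0.09 [0.514 0.239 0.4  ] [0.557 0.38  0.09 ]
col0.4/0.09 [0.467 0.24  0.4  ] [0.488 0.381 0.09 ]
0 [array([ 0.531,  0.311, -0.457])]
0.07 [array([ 0.531,  0.311, -0.457])]
```

View pics/valve.png

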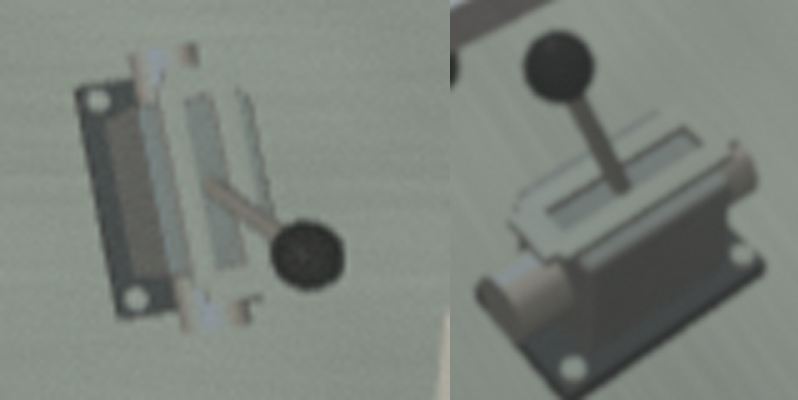

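The crop shows the lever slot running about (200,95) to (230,268) in the top half, with the black knob at its near end. The block and foot are turned a little.

```bash
cat >> h.py <<'E'
YAW=np.radians(6.55)
C=np.array([.5808,.0363])
def pressf(x,y): return C+[x*np.cos(YAW)-y*np.sin(YAW),x*np.sin(YAW)+y*np.cos(YAW)]
def go(targets,yaw=None):
    """world targets -> increments (mm, rad) in present tool axes; yaw = angle of tool y axis"""
    from scipy.spatial.transform import Rotation as Ro
    s=manip.sense();R=np.array(s["orientation"]);p=np.array(s["ee_pos"])
    print("t",round(s["clock"],2),"p",p.round(4),"F",np.round(s["ft_force"],1),"tooly",round(np.degrees(np.arctan2(R[1,1],R[0,1])),2))
    rv=[0,0,0]
    if yaw is not None:
        y=np.array([np.cos(yaw),np.sin(yaw),0]);z=np.array([0,0,-1.]);G=np.c_[np.cross(y,z),y,z]
        rv=Ro.from_matrix(R.T@G).as_rotvec().round(4).tolist()
    for t in targets: print((R.T@(np.array(t)-p)*1000).round(1).tolist(),rv)
E
python3 - <<'E'
from h import *
T=load("top0")
g=lambda x,y:(335+x/5-.4,205+y/5-.4)
for n,a,b,z in(("foot",(75,92),(118,318),.01),("slotL",(185,98),(218,270),.088),("slotR",(212,92),(245,262),.088)):
    A,B=plane(T,g(*a),z),plane(T,g(*b),z);d=A-B;print(n,A.round(4),B.round(4),np.degrees(np.arctan2(d[1],d[0])).round(1),np.linalg.norm(d).round(3))
go([(.36,.17,.25),(.5595,.168,.2),(.5595,.168,.13)],YAW+np.pi/2)
E
```

```text
foot [ 0.5544 -0.3158  0.01  ] [ 0.4302 -0.3349  0.01  ] 8.7 0.126
slotL [ 0.5421 -0.353   0.088 ] [ 0.4543 -0.3656  0.088 ] 8.2 0.089
slotR [ 0.5454 -0.3672  0.088 ] [ 0.4585 -0.3796  0.088 ] 8.1 0.088
t 0.1 p [0.1822 0.5449 0.2555] F [ 1.  -0.2 -0. ] tooly 71.51
[-287.5, -299.2, 5.9] [-0.0015, -0.0006, -0.4371]
[-477.4, -237.7, 55.8] [-0.0015, -0.0006, -0.4371]
[-477.4, -237.6, 125.8] [-0.0015, -0.0006, -0.4371]
```

>>> carry_out(
  increments=[
    [[-288, -299, 6], [0, 0, -0.437]],
    [[-288, -299, 6], [0, 0, -0.437]],
    [[-288, -299, 6], [0, 0, -0.437]],
    [[-288, -299, 6], [0, 0, -0.437]],
    [[-288, -299, 6], [0, 0, -0.437]],
    [[-288, -299, 6], [0, 0, -0.437]],
    [[-288, -299, 6], [0, 0, -0.437]],
    [[-288, -299, 6], [0, 0, -0.437]],
    [[-288, -299, 6], [0, 0, -0.437]],
    [[-477, -238, 56], [0, 0, -0.437]],
    [[-477, -238, 56], [0, 0, -0.437]],
    [[-477, -238, 56], [0, 0, -0.437]],
    [[-477, -238, 56], [0, 0, -0.437]],
    [[-477, -238, 96], [0, 0, -0.437]],
    [[-477, -238, 126], [0, 0, -0.437]],
    [[-477, -238, 126], [0, 0, -0.437]],
    [[-477, -238, 126], [0, 0, -0.437]],
  ],
  jaw=-1,
)

```text
clock: 2.22
ee_pos: [0.5592, 0.1693, 0.1317]
orientation: [[-0.993, -0.115, 0.001], [-0.115, 0.993, 0.0], [-0.001, 0.0, -1.0]]
ft_force: [0.7, 0.1, 0.0]
opening: 0.001
grasp_force: 0.0
```

```bash
python3 - <<'E'
from h import *
go([(.5595,.168,.13),(.5595,.168,.098)],YAW+np.pi/2)
c=manip.camera("side");a=c["img"][80:280,80:320,::-1];cv2.imwrite("pics/s1.png",cv2.resize(a,None,fx=3,fy=3))
E
```

```text
t 2.23 p [0.5592 0.1693 0.1317] F [0.7 0.1 0. ] tooly 96.63
[-0.1, -1.4, 1.7] [0.0002, 0.0012, 0.0014]
[-0.1, -1.4, 33.7] [0.0002, 0.0012, 0.0014]
```

View pics/s1.png

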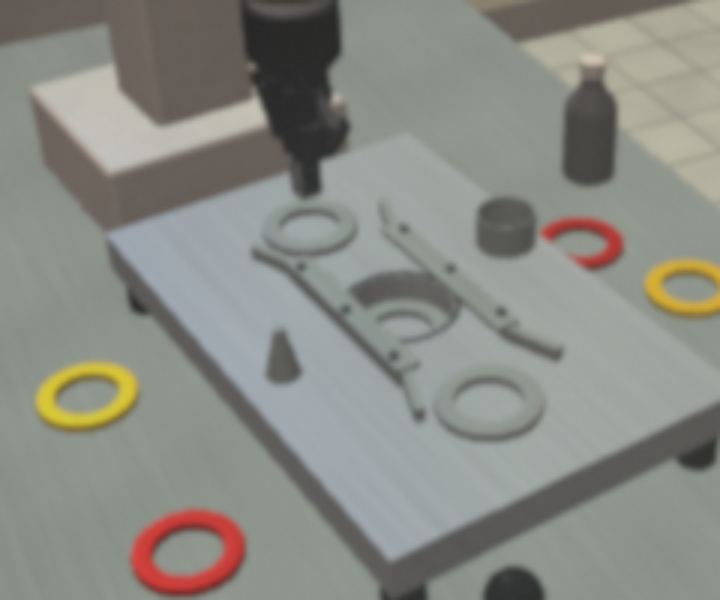

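The closed fingers are at crop (306,190), directly above the left ring's hole at (311,228). Descend into the hole.

>>> carry_out(
  increments=[
    [[0, -1, 20], [0, 0, 0]],
    [[0, -1, 30], [0, 0, 0]],
    [[0, -1, 33], [0, 0, 0]],
    [[0, -1, 33], [0, 0, 0]],
    [[0, -1, 33], [0, 0, 0]],
  ],
)

```text
clock: 2.9
ee_pos: [0.5599, 0.1674, 0.098]
orientation: [[-0.993, -0.114, 0.001], [-0.114, 0.993, 0.0], [-0.001, 0.0, -1.0]]
ft_force: [-0.4, -0.5, 0.3]
opening: 0.002
grasp_force: 0.0
```

```bash
python3 - <<'E'
from h import *
P=lambda x,y,z=.0975:(*pressf(x,y),z)
go([P(0,120),P(0,.1),P(0,.05),P(0,0),P(0,-.008),P(0,-.012)],YAW+np.pi/2)
s=manip.sense();d=np.array(s["ee_pos"])[:2]-C;print("press frame",d@[np.cos(YAW),np.sin(YAW)],d@[-np.sin(YAW),np.cos(YAW)])
E
```

```text
t 2.9 p [0.5599 0.1674 0.098 ] F [-0.4 -0.5  0.3] tooly 96.54
[12.5, 119867.4, 12.1] [0.0001, 0.0011, -0.0002]
[-5.8, -32.6, 0.5] [0.0001, 0.0011, -0.0002]
[-5.8, -82.6, 0.5] [0.0001, 0.0011, -0.0002]
[-5.9, -132.6, 0.5] [0.0001, 0.0011, -0.0002]
[-5.9, -140.6, 0.5] [0.0001, 0.0011, -0.0002]
[-5.9, -144.6, 0.5] [0.0001, 0.0011, -0.0002]
press frame -0.00583120637795408 0.1326147862650616
```

>>> carry_out(
  increments=[
    [[0, -8, 0.5], [0, 0, 0]],
    [[-1, -16, 0.5], [0, 0, 0]],
    [[-3, -24, 0.5], [0, 0, 0]],
    [[-5, -32, 0.5], [0, 0, 0]],
    [[-6, -40, 0.5], [0, 0, 0]],
    [[-6, -48, 0.5], [0, 0, 0]],
    [[-6, -56, 0.5], [0, 0, 0]],
    [[-6, -64, 0.5], [0, 0, 0]],
    [[-6, -72, 0.5], [0, 0, 0]],
    [[-6, -80, 0.5], [0, 0, 0]],
    [[-6, -88, 0.5], [0, 0, 0]],
    [[-6, -96, 0.5], [0, 0, 0]],
    [[-6, -104, 0.5], [0, 0, 0]],
    [[-6, -112, 0.5], [0, 0, 0]],
    [[-6, -120, 0.5], [0, 0, 0]],
    [[-6, -126, 0.5], [0, 0, 0]],
    [[-6, -126, 0.5], [0, 0, 0]],
  ],
)

```text
clock: 5.03
ee_pos: [0.5798, 0.0422, 0.0967]
orientation: [[-0.994, -0.113, -0.0], [-0.113, 0.994, -0.0], [0.0, -0.0, -1.0]]
ft_force: [0.7, 0.6, 0.3]
opening: -0.001
grasp_force: 0.0
```

```bash
python3 - <<'E'
from h import *
go([(*pressf(0,y),.0975) for y in(0,-.008,-.012)],YAW+np.pi/2)
c=manip.camera("side");a=c["img"][125:245,110:270,::-1];cv2.imwrite("pics/s2.png",cv2.resize(a,None,fx=4,fy=4))
E
```

```text
t 5.03 p [0.5798 0.0422 0.0967] F [0.7 0.6 0.3] tooly 96.5
[-0.3, -6.0, -0.8] [-0.0002, -0.0001, -0.0009]
[-0.4, -14.0, -0.8] [-0.0002, -0.0001, -0.0009]
[-0.4, -18.0, -0.8] [-0.0002, -0.0001, -0.0009]
```

View pics/s2.png

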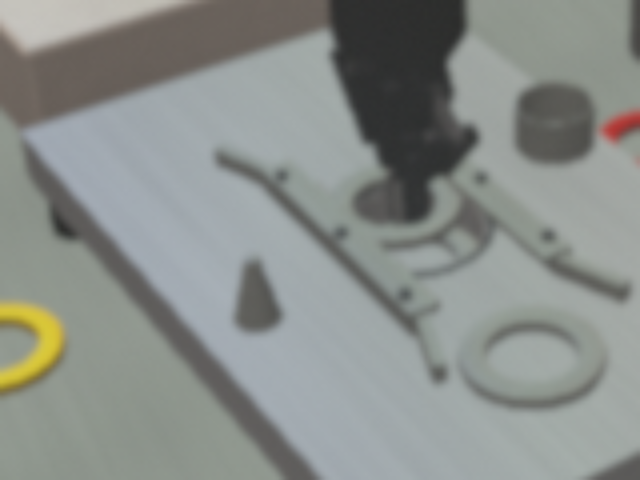

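The ring is riding with the fingers under the lips, centred at about crop (405,205) and roughly 15 mm short of the tube. Continue slowly.

>>> carry_out(
  increments=[
    [[0, -3, 0], [0, 0, 0]],
    [[0, -6, 0], [0, 0, 0]],
    [[0, -9, 0], [0, 0, 0]],
    [[0, -11, 0], [0, 0, 0]],
    [[0, -13, 0], [0, 0, 0]],
    [[0, -15, 0], [0, 0, 0]],
    [[0, -17, 0], [0, 0, 0]],
    [[0, -19, 0], [0, 0, 0]],
    [[0, -19, 0], [0, 0, 0]],
  ],
)

```text
clock: 6.2
ee_pos: [0.5819, 0.0238, 0.0968]
orientation: [[-0.994, -0.114, 0.0], [-0.114, 0.994, 0.0], [-0.0, 0.0, -1.0]]
ft_force: [-0.4, -0.2, -0.4]
opening: 0.002
grasp_force: 0.0
```

```bash
python3 - <<'E'
from h import *
go([(*pressf(0,y),.0975) for y in(0,-.008,-.012)],YAW+np.pi/2)
c=manip.camera("side");a=c["img"][125:245,110:270,::-1];cv2.imwrite("pics/s3.png",cv2.resize(a,None,fx=4,fy=4))
E
```

```text
t 6.2 p [0.5819 0.0238 0.0968] F [-0.4 -0.2 -0.4] tooly 96.53
[-0.3, 12.6, -0.7] [0.0001, 0.0001, -0.0004]
[-0.3, 4.6, -0.7] [0.0001, 0.0001, -0.0004]
[-0.3, 0.6, -0.7] [0.0001, 0.0001, -0.0004]
```

View pics/s3.png

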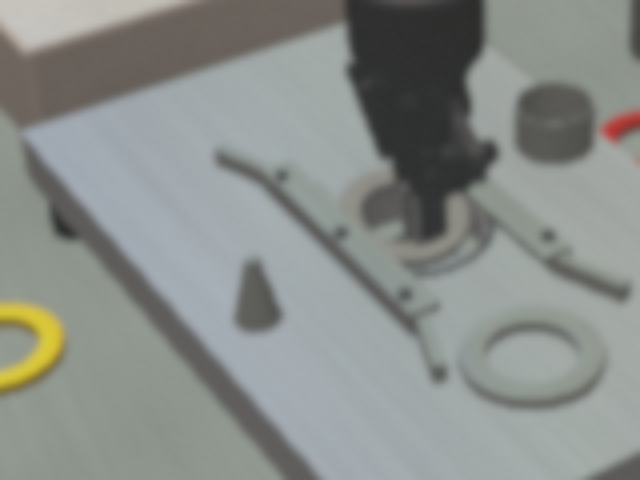

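The ring, centred near crop (415,215), still shows a dark gap at the leading side, so it hasn't dropped yet. Pull on in small steps.

>>> carry_out(
  increments=[
    [[0, -2, 0], [0, 0, 0]],
    [[0, -4, 0], [0, 0, 0]],
    [[0, -5, 0], [0, 0, 0]],
    [[0, -6, 0], [0, 0, 0]],
    [[0, -7, 0], [0, 0, 0]],
    [[0, -8, 0], [0, 0, 0]],
    [[0, -8, 0], [0, 0, 0]],
  ],
)

```text
clock: 7.12
ee_pos: [0.5828, 0.0159, 0.0968]
orientation: [[-0.994, -0.114, 0.0], [-0.114, 0.994, 0.0], [-0.0, 0.0, -1.0]]
ft_force: [-0.9, 0.3, -0.7]
opening: 0.002
grasp_force: 0.0
```

```bash
python3 - <<'E'
from h import *
go([(*pressf(0,y),.0975) for y in(0,-.008,-.012)],YAW+np.pi/2)
c=manip.camera("side");a=c["img"][125:245,150:270,::-1];t=manip.camera("top")["img"][170:245,145:270,::-1]
a=cv2.resize(a,(400,400));t=cv2.resize(t,(400,240));cv2.imwrite("pics/s4.png",np.hstack([a,np.vstack([t,np.zeros((160,400,3),np.uint8)])]))
E
```

```text
t 7.12 p [0.5828 0.0159 0.0968] F [-0.9  0.3 -0.7] tooly 96.53
[-0.3, 20.5, -0.7] [0.0001, 0.0001, -0.0003]
[-0.3, 12.5, -0.7] [0.0001, 0.0001, -0.0003]
[-0.3, 8.5, -0.7] [0.0001, 0.0001, -0.0003]
```

View pics/s4.png

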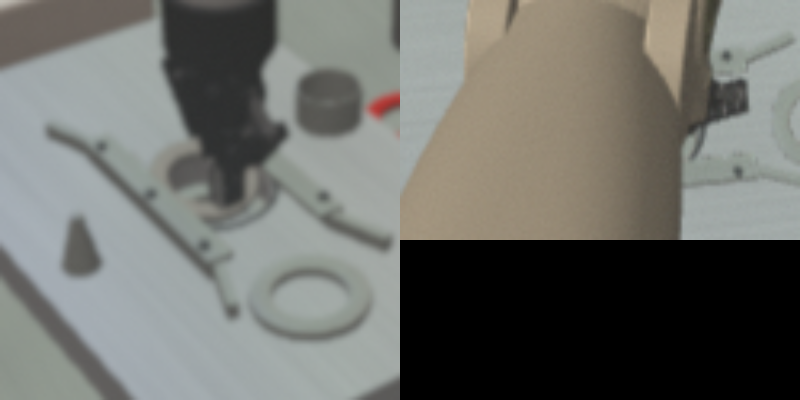

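The ring isn't clearly seated: the rim is still visible near crop (205,180) in the left half. I back the fingers off, lift them clear and measure the ring.

>>> carry_out(
  increments=[
    [[0, 8, 0], [0, 0, 0]],
    [[0, 12, 0], [0, 0, 0]],
    [[0, 12, -30], [0, 0, 0]],
    [[0, 12, -80], [0, 0, 0]],
    [[60, 12, -120], [0, 0, 0]],
    [[120, 12, -120], [0, 0, 0]],
    [[180, 12, -120], [0, 0, 0]],
    [[180, 12, -120], [0, 0, 0]],
    [[180, 12, -120], [0, 0, 0]],
  ],
)

```text
clock: 8.35
ee_pos: [0.4031, 0.0075, 0.2174]
orientation: [[-0.993, -0.114, 0.002], [-0.114, 0.993, -0.0], [-0.002, -0.0, -1.0]]
ft_force: [0.4, 0.2, -0.3]
opening: 0.001
grasp_force: 0.0
```

```bash
python3 - <<'E'
from h import *
c=manip.camera("side");np.savez("side1.npz",**c);t=manip.camera("top");np.savez("top1.npz",**t)
a=cv2.resize(c["img"][155:200,185:245,::-1],(600,450),interpolation=cv2.INTER_CUBIC)
for r,z,col in((.042,.07,(0,0,255)),(.025,.056,(0,255,0)),(.025,.078,(255,0,0))):
    for th in np.arange(0,6.28,.26):
        q=proj(c,[C[0]+r*np.cos(th),C[1]+r*np.sin(th),z]);cv2.circle(a,tuple(int(v) for v in ((q-[185,155]+.5)*10-.5)),2,col,-1)
t=cv2.resize(t["img"][170:245,145:305,::-1],(600,281));
cv2.imwrite("pics/s5.png",np.vstack([a,t])[:600])
E
```

```text
(no output)
```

View pics/s5.png

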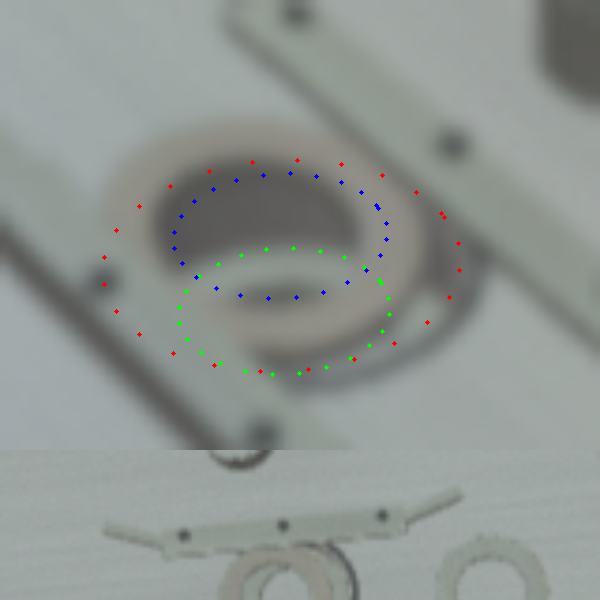

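The overlay shows the ring still 7 mm or so short: its leading edge has tipped into the tube while its trailing edge rests on the rim, so the fingers rode over the leading edge. I'll push its trailing outer edge instead.

```bash
python3 - <<'E'
from h import *
P=lambda x,y,z:(*pressf(x,y),z)
go([P(0,.08,.19),P(0,.08,.13),P(0,.08,.0965),P(0,.056,.0965),P(0,.051,.0965)],YAW+np.pi/2)
E
```

```text
t 8.45 p [0.4042 0.0074 0.2172] F [-0.  -0.   0.6] tooly 96.56
[-178.7, 88.6, 27.5] [-0.0004, 0.0019, 0.0002]
[-178.6, 88.6, 87.5] [-0.0004, 0.0019, 0.0002]
[-178.6, 88.6, 121.0] [-0.0004, 0.0019, 0.0002]
[-178.6, 64.6, 121.0] [-0.0004, 0.0019, 0.0002]
[-178.5, 59.6, 121.0] [-0.0004, 0.0019, 0.0002]
```

>>> carry_out(
  increments=[
    [[-60, 30, 10], [0, 0, 0]],
    [[-120, 60, 20], [0, 0, 0]],
    [[-178, 88.5, 28], [0, 0, 0]],
    [[-178.5, 88.5, 40], [0, 0, 0]],
    [[-178.5, 88.5, 88], [0, 0, 0]],
    [[-178.5, 88.5, 112], [0, 0, 0]],
    [[-178.5, 88.5, 121], [0, 0, 0]],
    [[-178.5, 88.5, 121], [0, 0, 0]],
    [[-178.5, 84, 121], [0, 0, 0]],
    [[-178.5, 80, 121], [0, 0, 0]],
    [[-178.5, 76, 121], [0, 0, 0]],
    [[-178.5, 72, 121], [0, 0, 0]],
    [[-178.5, 69, 121], [0, 0, 0]],
    [[-178.5, 66, 121], [0, 0, 0]],
    [[-178.5, 64, 121], [0, 0, 0]],
    [[-178.5, 62, 121], [0, 0, 0]],
    [[-178.5, 60, 121], [0, 0, 0]],
    [[-178.5, 60, 121], [0, 0, 0]],
  ],
)

```text
clock: 10.7
ee_pos: [0.5731, 0.0873, 0.0958]
orientation: [[-0.994, -0.114, -0.0], [-0.114, 0.994, 0.0], [0.0, 0.0, -1.0]]
ft_force: [0.8, 0.5, -0.5]
opening: 0.001
grasp_force: 0.0
```

```bash
cat >> h.py <<'E'
def where(u0,v0,u1,v1):
    """tell, in the side view, hole-like dark region stats in a box"""
    c=manip.camera("side");g=cv2.cvtColor(c["img"],cv2.COLOR_RGB2GRAY)
    b=g[v0:v1,u0:u1]
    print("\n".join(" ".join(f"{v:3d}" for v in r) for r in b[::2,::2]))
    return c
E
python3 - <<'E'
from h import *
go([(*pressf(0,y),.0965) for y in(.056,.051)])
s=load("side0");print("before/ tilted /now")
for im in(s["img"],load("side1")["img"],manip.camera("side")["img"]):
    g=cv2.cvtColor(im,cv2.COLOR_RGB2GRAY)[160:198:2,192:236:2];print("\n".join(" ".join(f"{v:3d}" for v in r) for r in g),"\n")
E
```

```text
t 10.7 p [0.5731 0.0873 0.0958] F [ 0.8  0.5 -0.5] tooly 96.54
[-1.8, 4.5, -0.7] [0, 0, 0]
[-1.8, -0.5, -0.7] [0, 0, 0]
before/ tilted /now
133 111 114 151 160 161 162 160 152 130 129 146 147 145 146 153 159 159 159 158 157 157
103 117 149 159 159 160 160 161 160 155 134 127 145 147 145 146 152 158 160 158 157 156
143 156 159 157 159 159 159 160 160 160 157 139 127 143 147 145 145 150 157 160 158 157
160 161 160 158 157 158 158 158 160 160 159 158 140 124 140 147 145 144 148 154 159 159
160 159 160 160 158 156 158 158 158 159 158 156 155 142 125 138 146 144 130 114 146 159
160 161 160 160 160 155 151 141 136 130 128 120 121 130 123 112 134 144 128 105 137 154
155 160 160 158 150 128 110  98  96  93 100 101  97 100 100  93  99 129 143 140 141 144
150 157 152 128 103  90  91  88  86  89  90  92  92  94  96  96 101 104 123 141 142 141
146 148 122  92  86  84  85  87  87  88  90  92  93  93  94  94  93  94 100 120 140 141
146 145 130  97  82  82  85  87  88  92  94  96  96  95  94  94  93  93  95 104 113 136
146 141 140 126  93  84  91 103 118 125 129 130 129 125 120 110  98  93  91 101 
[... 3359 characters left out ...]
 109 114 146 144 148 143 122 102  97  96  95  98 101 109 131 148 148 128 107 106 133
103 105 124 147 148 147 119  90  96  96  99 100 102 101 100 107 139 148 144 115 112 158
 92 106 140 149 148 147 135 108 122 138 147 149 147 140 127 108 133 148 141 113 138 163
123  92 110 141 147 147 147 143 157 162 163 163 164 163 161 142 139 138 118 135 161 165
159 124  92 109 140 147 146 147 152 156 162 163 163 162 156 142 125 122 141 161 164 164
166 158 124  92 109 139 147 146 147 150 150 140 135 132 123 121 141 156 161 162 164 164
166 166 158 123  92 108 140 148 146 147 146 131 136 141 153 159 162 163 163 162 162 164
166 165 165 157 123  92 109 139 147 133 138 150 155 162 162 164 163 163 163 162 162 162
```

The intensity grid shows the first ring now flat in the tube: it has the same symmetric ellipse as the seated ring, about 3 px higher, which matches 8 mm. Next is the right ring. I drag it by its hole to centre it in the channel, then push its trailing edge.

```bash
python3 - <<'E'
from h import *
P=lambda x,y,z:(*pressf(x,y),z)
d=np.array([.5857,-.1056])-C;print(d@[np.cos(YAW),np.sin(YAW)],d@[-np.sin(YAW),np.cos(YAW)])
go([(.5731,.0873,.16),(.5857,-.1056,.16),(.5857,-.1056,.0970),P(0,-.120,.097),P(0,-.013,.097)],YAW+np.pi/2)
E
```

```text
-0.01131854883195689 -0.14153271866370196
t 10.75 p [0.5731 0.0874 0.0958] F [-0.1  0.3  0.6] tooly 96.54
[-0.0, -0.0, -64.2] [0.0001, -0.0, -0.0002]
[9.4, -193.1, -64.3] [0.0001, -0.0, -0.0002]
[9.4, -193.1, -1.3] [0.0001, -0.0, -0.0002]
[-1.9, -171.6, -1.3] [0.0001, -0.0, -0.0002]
[-1.9, -64.6, -1.2] [0.0001, -0.0, -0.0002]
```

>>> carry_out(
  increments=[
    [[0, 2, -10], [0, 0, 0]],
    [[0, 2, -64], [0, 0, 0]],
    [[3, -60, -64], [0, 0, 0]],
    [[6, -120, -64], [0, 0, 0]],
    [[9.4, -175, -64], [0, 0, 0]],
    [[9.4, -193, -64], [0, 0, 0]],
    [[9.4, -193, -64], [0, 0, 0]],
    [[9.4, -193, -30], [0, 0, 0]],
    [[9.4, -193, -10], [0, 0, 0]],
    [[9.4, -193, -1.2], [0, 0, 0]],
    [[9.4, -193, -1.2], [0, 0, 0]],
    [[9.4, -193, -1.2], [0, 0, 0]],
  ],
)

```text
clock: 12.25
ee_pos: [0.5865, -0.105, 0.098]
orientation: [[-0.993, -0.115, 0.002], [-0.115, 0.993, -0.0], [-0.002, -0.0, -1.0]]
ft_force: [1.0, 0.3, -0.4]
opening: -0.001
grasp_force: 0.0
```

```bash
python3 - <<'E'
from h import *
P=lambda x,y,z:(*pressf(x,y),z)
go([(.5857,-.1056,.097),P(0,-.120,.097),P(0,-.013,.097)],YAW+np.pi/2)
E
```

```text
t 12.25 p [ 0.5865 -0.105   0.098 ] F [ 1.   0.3 -0.4] tooly 96.59
[0.9, -0.5, 1.0] [-0.0005, 0.0015, 0.0007]
[-10.5, 21.1, 1.1] [-0.0005, 0.0015, 0.0007]
[-10.6, 128.1, 1.0] [-0.0005, 0.0015, 0.0007]
```

>>> carry_out(
  increments=[
    [[0, 8, 1], [0, 0, 0]],
    [[-2, 16, 1], [0, 0, 0]],
    [[-6, 24, 1], [0, 0, 0]],
    [[-9, 32, 1], [0, 0, 0]],
    [[-10.5, 40, 1], [0, 0, 0]],
    [[-10.5, 48, 1], [0, 0, 0]],
    [[-10.5, 56, 1], [0, 0, 0]],
    [[-10.5, 64, 1], [0, 0, 0]],
    [[-10.5, 72, 1], [0, 0, 0]],
    [[-10.5, 80, 1], [0, 0, 0]],
    [[-10.5, 88, 1], [0, 0, 0]],
    [[-10.5, 96, 1], [0, 0, 0]],
    [[-10.5, 104, 1], [0, 0, 0]],
    [[-10.5, 112, 1], [0, 0, 0]],
    [[-10.5, 120, 1], [0, 0, 0]],
    [[-10.5, 120, 1], [0, 0, 0]],
    [[-10.5, 112, 1], [0, 0, 0]],
    [[-10.5, 112, -30], [0, 0, 0]],
    [[-10.5, 112, -60], [0, 0, 0]],
    [[-10.5, 112, -60], [0, 0, 0]],
  ],
)

```text
clock: 14.75
ee_pos: [0.5848, 0.006, 0.159]
orientation: [[-0.994, -0.113, 0.004], [-0.113, 0.994, -0.001], [-0.004, -0.001, -1.0]]
ft_force: [-0.0, -0.1, -0.5]
opening: 0.0
grasp_force: 0.0
```

```bash
python3 - <<'E'
from h import *
P=lambda x,y,z:(*pressf(x,y),z)
go([P(0,-.1,.16),P(0,-.1,.0965),P(0,-.05,.0965)],YAW+np.pi/2)
c=manip.camera("side");np.savez("side2.npz",**c);cv2.imwrite("pics/s6.png",cv2.resize(c["img"][140:230,170:290,::-1],None,fx=5,fy=5,interpolation=cv2.INTER_CUBIC))
E
```

```text
t 14.75 p [0.5848 0.006  0.159 ] F [-0.  -0.1 -0.5] tooly 96.5
[0.5, -69.4, -1.0] [-0.0012, 0.0036, -0.001]
[0.7, -69.3, 62.5] [-0.0012, 0.0036, -0.001]
[0.7, -19.3, 62.5] [-0.0012, 0.0036, -0.001]
```

View pics/s6.png

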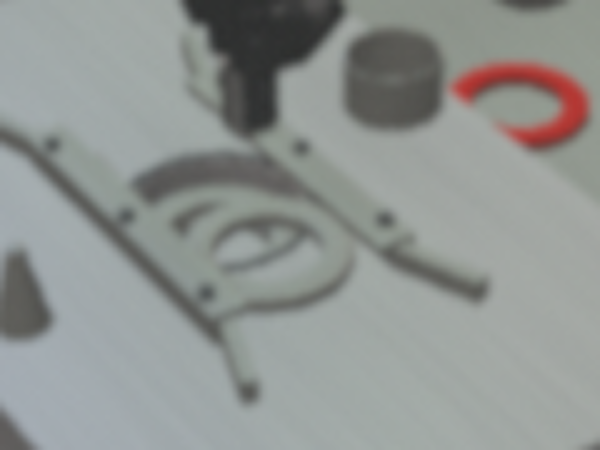

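That was my eleventh picture, one over the limit, so I'll use numeric checks only from here. It shows the right ring lying in the channel under the lips, centred near crop (280,245). Push its trailing edge.

>>> carry_out(
  increments=[
    [[0.5, -35, -1], [0, 0, 0]],
    [[0.5, -71, -1], [0, 0, 0]],
    [[0.5, -71, -1], [0, 0, 0]],
    [[0.5, -71, 30], [0, 0, 0]],
    [[0.5, -71, 54], [0, 0, 0]],
    [[0.5, -71, 62], [0, 0, 0]],
    [[0.5, -71, 62], [0, 0, 0]],
    [[0.5, -64, 62], [0, 0, 0]],
    [[0.5, -57, 62], [0, 0, 0]],
    [[0.5, -50, 62], [0, 0, 0]],
    [[0.5, -44, 62], [0, 0, 0]],
    [[0.5, -38, 62], [0, 0, 0]],
    [[0.5, -33, 62], [0, 0, 0]],
    [[0.5, -29, 62], [0, 0, 0]],
    [[0.5, -26, 62], [0, 0, 0]],
    [[0.5, -24, 62], [0, 0, 0]],
    [[0.5, -22, 62], [0, 0, 0]],
    [[0.5, -20, 62], [0, 0, 0]],
    [[0.5, -20, 62], [0, 0, 0]],
  ],
)

```text
clock: 17.18
ee_pos: [0.5853, -0.0127, 0.0951]
orientation: [[-0.993, -0.114, 0.0], [-0.114, 0.993, 0.0], [-0.0, 0.0, -1.0]]
ft_force: [-0.1, -1.4, 4.8]
opening: 0.003
grasp_force: 2.2
```

```bash
python3 - <<'E'
from h import *
P=lambda x,y,z:(*pressf(x,y),z)
go([P(0,-.05,.0965),P(0,-.1,.16)],YAW+np.pi/2)
g=cv2.cvtColor(manip.camera("side")["img"],cv2.COLOR_RGB2GRAY)[160:198:2,192:236:2];print("\n".join(" ".join(f"{v:3d}" for v in r) for r in g),"\n")
E
```

```text
t 17.18 p [ 0.5853 -0.0127  0.0951] F [-0.1 -1.4  4.8] tooly 96.55
[-1.2, -0.8, -1.4] [0.0003, 0.0003, -0.0]
[-1.2, -50.8, -64.9] [0.0003, 0.0003, -0.0]
166 165 166 167 166 167 167 160 101  52  50  49  48  49  52  49  49  49  48  51  60  61
167 166 164 166 165 166 167 167 139  64  50  49  49  48  47  48  48  47  48  49  65  74
167 167 165 163 165 165 165 166 157  87  49  50  49  48  47  46  49  48  48  49  64  77
167 167 167 164 163 164 164 165 164 117  53  51  49  48  48  48  48  47  47  48  61  75
167 167 167 167 164 162 164 163 164 142  67  49  49  48  49  48  49  47  48  49  59  70
168 167 167 166 165 162 156 145 140 127  74  49  49  49  49  48  51  52  52  61  66  64
162 166 167 165 155 133 114 100  98  96  84  63  54  49  50  49  52  51  50  67  61  58
155 163 158 132 105  93  93  94 100 107 114 112  80  50  49  49  48  51  51  52  50  52
153 155 126  95  89  93 113 133 143 146 147 144 106  53  49  49  52  57  52  50  49  50
151 150 135 101 109 136 150 148 139 129 123 120 100  69  63  49  51  52  50  49  49  48
152 147 145 135 145 153 143 114  93  89  87  89  91  95  85  51  50  50  50  51  53  66
138 110 115 148 149 145 108  84  86  93  97  94  96  88  73  63  53  51  52  75  90 127
104 105 125 148 150 141  99  87  96  97 100 102 102  92  74  76  53  52  53  93 112 159
 93 107 141 150 148 147 136 109 122 139 148 150 149 122  77  78  55  53  53  91 139 165
125  92 110 141 149 148 148 145 159 163 164 164 164 141  81  80  58  52  54 121 162 166
159 125  93 109 142 148 147 149 153 154 159 159 160 138  82  80  57  52  59 131 164 166
167 159 124  92 111 140 148 148 148 150 143 132 128 118  93  81  61  69 100 149 165 165
168 166 159 124  93 110 140 148 148 149 146 130 136 142 150 121 112 137 154 162 163 165
168 167 167 158 124  92 109 141 147 134 138 150 157 162 164 161 161 164 164 164 163 163
```

>>> carry_out(
  increments=[
    [[0, -8, -5], [0, 0, 0]],
    [[0, -10, -40], [0, 0, 0]],
    [[0, -10, -80], [0, 0, 0]],
    [[60, -10, -120], [0, 0, 0]],
    [[120, -10, -120], [0, 0, 0]],
    [[180, 0, -120], [0, 0, 0]],
    [[180, 0, -120], [0, 0, 0]],
    [[180, 0, -120], [0, 0, 0]],
  ],
)

```text
clock: 18.23
ee_pos: [0.4065, -0.0336, 0.2153]
orientation: [[-0.994, -0.113, 0.001], [-0.113, 0.994, 0.0], [-0.001, 0.0, -1.0]]
ft_force: [0.7, 0.1, 1.0]
opening: 0.001
grasp_force: 0.0
```

```bash
python3 - <<'E'
from h import *
c=manip.camera("side");np.savez("side3.npz",**c)
g=cv2.cvtColor(c["img"],cv2.COLOR_RGB2GRAY)[160:198,192:236];print("\n".join(" ".join(f"{v:3d}" for v in r) for r in g[::2,::2]),"\n")
print("col214 :",g[:,22].tolist())
g0=cv2.cvtColor(load("side0")["img"],cv2.COLOR_RGB2GRAY)[160:198,192:236];print("orig   :",g0[:,22].tolist())
for z in(.054,.062,.07): print(z,proj(c,[*C+[0,0],z]).round(1),"rear",proj(c,[*pressf(0,.04),z]).round(1))
t=manip.camera("top");np.savez("top3.npz",**t);print(cv2.cvtColor(t["img"],cv2.COLOR_RGB2GRAY)[190:230:2,202:246:2])
V=np.radians(8.3);k=np.array([.4575,-.3745]);u=np.array([np.cos(V),np.sin(V)])
f=lambda s,z=.2:(*(k+u*s),z)
go([f(-.06,.26),f(-.06),f(-.027),f(-.027+.06),f(-.027+.075)],V+np.pi/2)
E
```

```text
164 164 164 166 166 166 166 166 158 134 133 151 152 150 151 159 165 165 165 163 162 162
167 165 164 164 166 166 166 167 166 160 139 132 150 152 151 150 157 164 165 164 162 161
166 166 164 163 163 164 165 166 166 165 163 144 133 148 152 151 149 155 163 166 164 162
166 166 166 162 162 163 164 164 165 165 165 164 145 129 145 151 150 150 153 160 165 164
165 166 165 166 163 162 163 163 163 164 164 162 160 147 129 144 151 149 135 118 151 164
166 166 165 166 165 161 156 146 141 134 133 125 126 134 127 116 139 149 133 110 142 159
161 165 166 164 155 132 114 100  99  98 103 106 101 104 104  97 102 134 148 144 147 149
154 162 158 132 106  93  94  96 101 108 115 117 116 111 108 102 104 108 128 146 147 147
151 154 126  95  90  94 114 133 143 147 146 145 147 145 142 134 115 101 105 125 145 146
151 149 135 102 110 135 149 148 139 129 124 121 126 133 145 150 144 131 108 108 117 141
152 145 145 135 144 152 143 113  94  89  89  90  93  96 108 132 149 149 133 110  98 115
137 110 115 147 149 144 108  85  88  93  97  95  96  96  93 100 139 150 146 120 107 135
103 106 125 147 149 141  99  89  98  97 101 
[... 2549 characters left out ...]
 148 144 147 146]
 [147 157 157 156 118 119 130 148 148 146 143 145 145 145 145 144 141 142
  141 143 143 143]
 [143 145 145 146 148 146 148 146 146 149 138 132 147 144 145 140 142 141
  144 144 143 145]
 [148 146 145 148 147 146 149 145 145 147 105  85 145 142 145 144 146 139
  133 133 128 129]
 [150 152 149 151 148 148 148 146 139 135 130 130 126 127 132 128 130 137
  144 155 156 155]]
t 18.32 p [ 0.4078 -0.0338  0.2153] F [ 0.1 -0.3  0.5] tooly 96.54
[49.3, -346.0, -44.7] [-0.0002, 0.0013, -0.0307]
[49.4, -346.0, 15.3] [-0.0002, 0.0013, -0.0307]
[16.4, -345.0, 15.3] [-0.0002, 0.0013, -0.0307]
[-43.5, -343.1, 15.4] [-0.0002, 0.0013, -0.0307]
[-58.5, -342.7, 15.4] [-0.0002, 0.0013, -0.0307]
```

```bash
python3 - <<'E'
from h import *
c=load("side3");th=np.arange(0,6.2832,.01)
def vs(r,z,u):
    q=np.array([proj(c,[C[0]+r*np.cos(t),C[1]+r*np.sin(t),z]) for t in th]);m=abs(q[:,0]-u)<.25
    v=q[m,1];return round(v[v<v.mean()].mean()-160,1),round(v[v>v.mean()].mean()-160,1)
for u in(210,214,218,222):
    print(u,"tube",vs(.042,.07,u),"| flat3 outer",vs(.04,.064,u),"inner",vs(.025,.064,u),"| ring2 inner",vs(.025,.056,u),"ring1",vs(.025,.048,u))
    for n in("side0","side3"):
        g=load(n)["img"][160:198,u];print(n,[int(x) for x in g.mean(1)[8:36]])
E
```

```text
210 tube (np.float64(10.8), np.float64(31.6)) | flat3 outer (np.float64(13.3), np.float64(33.2)) inner (np.float64(17.0), np.float64(29.1)) | ring2 inner (np.float64(19.7), np.float64(31.8)) ring1 (np.float64(22.5), np.float64(34.5))
side0 [158, 151, 129, 105, 93, 90, 88, 87, 87, 88, 92, 102, 123, 138, 138, 123, 103, 108, 133, 152, 157, 155, 149, 146, 143, 142, 141, 138]
side3 [163, 156, 133, 108, 98, 96, 107, 130, 144, 144, 127, 104, 88, 87, 92, 96, 96, 111, 138, 157, 162, 159, 153, 147, 147, 147, 147, 143]
214 tube (np.float64(10.6), np.float64(31.6)) | flat3 outer (np.float64(13.1), np.float64(33.1)) inner (np.float64(16.7), np.float64(29.2)) | ring2 inner (np.float64(19.4), np.float64(31.9)) ring1 (np.float64(22.1), np.float64(34.7))
side0 [155, 143, 120, 106, 100, 95, 91, 91, 92, 91, 95, 109, 128, 137, 132, 113, 102, 120, 143, 155, 157, 158, 157, 151, 135, 118, 125, 138]
side3 [161, 148, 125, 109, 105, 103, 115, 132, 143, 138, 119, 97, 89, 90, 94, 95, 101, 124, 149, 161, 164, 162, 158, 148, 130, 117, 128, 143]
218 tube (np.float64(10.9), np.float64(31.0)) | flat3 outer (np.float
[... 261 characters left out ...]
52, 157, 157, 157, 148, 127, 118, 135, 152]
side3 [146, 149, 133, 111, 103, 102, 110, 130, 143, 144, 131, 109, 95, 90, 95, 98, 101, 114, 139, 157, 162, 159, 153, 141, 122, 119, 141, 157]
222 tube (np.float64(11.8), np.float64(29.8)) | flat3 outer (np.float64(14.4), np.float64(31.3)) inner (np.float64(19.5), np.float64(25.8)) | ring2 inner (np.float64(22.2), np.float64(28.6)) ring1 (np.float64(24.7), np.float64(31.5))
side0 [136, 125, 111, 97, 93, 96, 96, 93, 93, 94, 94, 96, 109, 127, 139, 142, 138, 127, 117, 121, 136, 146, 141, 122, 119, 137, 153, 157]
side3 [142, 129, 115, 101, 96, 99, 102, 114, 132, 144, 147, 143, 131, 113, 99, 94, 99, 105, 114, 130, 145, 146, 135, 119, 120, 142, 158, 163]
```

The three-ring stack checks out: the rear edge is 5 px above the seated ring (two rings give 5.4 px), the front band is consistent with flat, and the top view shows it centred. On to the lever: approach behind the knob.

>>> carry_out(
  increments=[
    [[15, -60, -25], [0, 0, -0.03]],
    [[30, -120, -45], [0, 0, -0.03]],
    [[49, -180, -45], [0, 0, -0.03]],
    [[49, -240, -45], [0, 0, -0.03]],
    [[49, -300, -45], [0, 0, -0.03]],
    [[49, -346, -45], [0, 0, -0.03]],
    [[49, -346, -45], [0, 0, -0.03]],
    [[49, -346, -20], [0, 0, -0.03]],
    [[49, -346, 8], [0, 0, -0.03]],
    [[49, -346, 15], [0, 0, -0.03]],
    [[49, -346, 15], [0, 0, -0.03]],
    [[49, -346, 15], [0, 0, -0.03]],
  ],
)

```text
clock: 19.82
ee_pos: [0.3978, -0.3831, 0.2011]
orientation: [[-0.99, -0.144, 0.001], [-0.144, 0.99, -0.001], [-0.001, -0.002, -1.0]]
ft_force: [0.6, 0.5, -0.4]
opening: 0.002
grasp_force: 0.0
```

```bash
python3 - <<'E'
from h import *
V=np.radians(8.3);k=np.array([.4575,-.3745]);u=np.array([np.cos(V),np.sin(V)])
f=lambda s,z=.2:(*(k+u*s),z)
go([f(-.027),f(-.027+.074)],V+np.pi/2)
c=manip.camera("side");m=(c["img"].max(2)<60).astype(np.uint8)[255:305,225:285];print(cv2.connectedComponentsWithStats(m)[2:])
E
```

```text
t 19.82 p [ 0.3978 -0.3831  0.2011] F [ 0.6  0.5 -0.4] tooly 98.29
[-33.3, -0.1, 1.2] [-0.0015, 0.001, -0.0001]
[-107.3, -0.1, 1.2] [-0.0015, 0.001, -0.0001]
(array([[   0,    0,   60,   50, 2379],
       [   0,    0,   13,   31,  281],
       [  18,   16,   17,   19,  230],
       [   0,   35,   15,   15,  110]], dtype=int32), array([[33.84909626, 25.25094578],
       [ 4.66548043, 12.3772242 ],
       [26.43913043, 24.34347826],
       [ 5.28181818, 39.55454545]]))
```

>>> carry_out(
  increments=[
    [[-10, 0, 1], [0, 0, 0]],
    [[-20, 0, 1], [0, 0, 0]],
    [[-28, 0, 1], [0, 0, 0]],
    [[-36, 0, 0], [0, 0, 0]],
    [[-44, 0, -1], [0, 0, 0]],
    [[-52, 0, -2], [0, 0, 0]],
    [[-58, 0, -3], [0, 0, 0]],
    [[-64, 0, -4], [0, 0, 0]],
    [[-70, 0, -4], [0, 0, 0]],
    [[-76, 0, -4], [0, 0, 0]],
    [[-82, 0, -4], [0, 0, 0]],
    [[-88, 0, -3], [0, 0, 0]],
    [[-94, 0, -2], [0, 0, 0]],
    [[-100, 0, 0], [0, 0, 0]],
    [[-106, 0, 1], [0, 0, 0]],
    [[-110, 0, 1], [0, 0, 0]],
    [[-110, 0, 1], [0, 0, 0]],
  ],
)

```text
clock: 22.0
ee_pos: [0.5064, -0.3668, 0.1988]
orientation: [[-0.99, -0.144, -0.0], [-0.144, 0.99, 0.0], [0.0, 0.0, -1.0]]
ft_force: [0.6, 0.3, 0.7]
opening: 0.001
grasp_force: 0.0
```

>>> carry_out(
  increments=[
    [[40, 0, 0], [0, 0, 0]],
    [[80, 0, -20], [0, 0, 0]],
    [[105, 0, -60], [0, 0, 0]],
    [[105, 0, -60], [0, 0, 0]],
    [[105, 0, -60], [0, 0, 0]],
  ],
)

```text
clock: 22.62
ee_pos: [0.4021, -0.3822, 0.259]
orientation: [[-0.99, -0.143, 0.001], [-0.143, 0.99, -0.0], [-0.001, -0.0, -1.0]]
ft_force: [0.2, 0.3, -1.1]
opening: -0.002
grasp_force: 0.0
```

```bash
python3 - <<'E'
from h import *
t,s=manip.camera("top"),manip.camera("side")
def dark(c,u0,v0,u1,v1):
    m=(c["img"].max(2)<62).astype(np.uint8)[v0:v1,u0:u1];k,l,st,ce=cv2.connectedComponentsWithStats(m)
    return [(st[i].tolist(),(ce[i]+[u0,v0]).round(1).tolist()) for i in range(1,k) if st[i,4]>60]
V=np.radians(8.3);h=np.array([.4575,-.3745])+.0429*np.array([np.cos(V),np.sin(V)])
for a in(.2,.7):
    X=[*(h+.125*np.sin(a-.35)*np.array([np.cos(V),np.sin(V)])),.075+.125*np.cos(a-.35)];print(a,"exp",X,proj(t,X).round(1),proj(s,X).round(1))
print(dark(t,350,180,430,290));print(dark(s,220,220,330,330))
go([])
E
```

```text
0.2 exp [np.float64(0.48146654560694235), np.float64(-0.3710036591131294), np.float64(0.19859638474200528)] [395.8 245.1] [263.5 269.5]
0.7 exp [np.float64(0.5423639342876057), np.float64(-0.3621196908750792), np.float64(0.19242158910592236)] [389.4 218.8] [293.7 255.4]
[([32, 33, 13, 12, 125], [388.1, 218.5]), ([50, 86, 30, 24, 318], [420.3, 280.1])]
[([0, 0, 23, 61, 835], [227.7, 245.5]), ([66, 28, 16, 16, 197], [293.6, 255.9])]
t 22.73 p [ 0.4022 -0.3816  0.2579] F [-0.6 -0.7 -0.3] tooly 98.29
```

The knob is at (293.6,255.9) in the side view and (388.1,218.5) in the top view, both within 2 px of the float-notch prediction. One last check that the cutter and nozzle haven't moved, then hand in.

```bash
python3 - <<'E'
from h import *
t=manip.camera("top")["img"].astype(float);a=load("top0")["img"].astype(float)
d=[]
for n,(u,v,w,h) in(("cutter",(194,150,28,30)),("nozzle",(224,240,24,24))):
    x=a[v:v+h,u:u+w];y=t[v:v+h,u:u+w];e=abs((y-np.median(y))-(x-np.median(x))).mean();d.append(e);print(n,e.round(2))
if max(d)<6: print(manip.job_done())
E
```

```text
cutter 1.51
nozzle 1.44
the job is handed in; nothing more can be done
None
```

I handed in the job at about 23 s: by camera measurement both rings lie in the tube on the seated one (flat to about 2 mm), the lever stays in the float notch, and the cutter and nozzle are unmoved; I viewed 11 pictures, one over the limit of 10.

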